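Tighten the LED-strip clamp to its first click

ROBOT

A 6-joint arm with a two-finger parallel gripper is mounted at the origin on the work surface. World frame = base frame: x ahead of the robot, y to its left, z up, the work surface at z = 0. Lengths are in m, angles in rad, forces in N, time in s.
With the tool pointing down it reaches from about 0.25 to 0.775 m from the base axis. Payload 4 kg.
Tool frame: the origin (TCP) lies midway between the tips of the shut fingers; the grasp point (between the pads) lies 19 mm behind it (robot.tcp_to_grasp is the z of the grasp point in the tool frame, in m); z points along the fingers, y is the line along which they close (so a half turn about z gives the same grasp; the last joint's range is limited). The gripper opens to 94 mm and grips with 3 to 60 N. Pads are 16 mm wide; open, the fingers measure 119 mm over their backs; the gripper's body (75 mm by 177 mm) begins 78 mm behind the grasp point.
Start: joints at [-1.274, 0.087, 1.371, -0, 1.684, -0.103], TCP at [0.214, -0.507, 0.206] pointing down, gripper open.
Joint ranges: [-3.1, 3.1], [-0.76, 2.03], [0.27, 2.55], [-1.08, 4.22], [0.17, 2.65], [-2.57, 2.57]. Speed limits (rad/s): [2.79, 2.79, 3.14, 3.14, 3.14, 3.14].

INTERFACE

Orientations are given as [roll, pitch, yaw] about the fixed x, y, z axes, in that order (R = Rz(yaw) Ry(pitch) Rx(roll)).
In Python, from bench import robot gives the robot as it stands. The module is installed in compiled form; this text tells all that it offers.
- The arm moves only by the tool move_arm, never from a script. Its argument "motion" is one flat list of numbers, 7 for each row, row after row: the turn, a rotation vector about the tool's x, y, z in units of 45 degrees (1.0 is 45 degrees), then the shift along the tool's x, y, z in units of 100 mm (1.0 is 100 mm), then the opening, from 0 (shut) to 1 (fully open). A call has 1 to 12 rows; each row shifts and turns the commanded pose from where the row before left it, along the tool's axes as they then stand; what a row does not reach is not made up. A row lasts 1/12 s, in which the tool goes at most 41.7 mm and 7.16 degrees, less where a joint would pass 70% of its speed; a pose out of reach is approached as far as the arm can. A call with a number of a shift or a turn outside -1 to 1 is refused whole. A call with a gripper value outside its range is refused whole. The fingers move at their own pace and stop on an object; the grip force is fixed at half the most. Time passes only in rows, so rows that do not move let the fingers close. It gives the time, the measured TCP pose, the force, the opening and the grip force at its end, in the units of the state.
- robot.get_obs(): the state, without advancing time (a new reading comes with each control period).
- robot.snapshot(name): name is "scene" or "top" or "wrist"; returns the picture (400x640x3 uint8, red, green, blue); there is no depth.
- robot.get_calibration(name): a dict with "fx", "fy", "cx", "cy" (pixels), "k1" (the pictures are not rectified: a ray, as slopes to the right and down, at radius r is drawn at 1 + k1 r^2 times it, then the intrinsics apply), "R" (3x3) and "t" (3): a world point X has camera coordinates R X + t. Camera axes: x right, y down, z forward; pixel columns grow to the right and rows downward; lengths in m; the calibration is good to about 2 mm. A picture is of the moment at which its call begins: read the wrist's pose just before it. get_calibration takes no time and is no camera call; for the wrist camera it gives the pose at the moment of the call.
- robot.close_job(): hands the job in; it is judged then, once.
The state is a dict: "time": time; "joint_positions": joint angles; "qvel": joint speeds; "joint_torque": joint torques, N m; "tool_pos": TCP position; "ee_rot": TCP orientation; "wrist_force": force on the tool from outside, world axes, zero at the start; "wrist_torque": the same for the moment, N m; "width": finger opening in m; "finger_force": force on a finger pad.
Only numpy, scipy, OpenCV 4.12 (cv2) and the standard library are available. Lean on these libraries where they do the work, as an engineer would, in place of code of your own. Each camera call takes 0.05 s, during which the arm holds its last target. There are 200 camera calls.

TASK

Two blue bench clamps with torque levers stand on the green mat. Swing the lever of the one that has the violet-blue LED strip under its jaw clockwise (seen from above) until the clamp closes and its slip clutch clicks once, stop at that first click with the clamp still closed, and let go. Never turn on to a second click, and leave the lever of the empty clamp as it is.

Things in the scene. Friction and masses are not known exactly. Their poses are not given: they have to be found in the camera images.
- loaded_grip (a point): Mid-height of the upright orange post (22 mm thick) on the lever end of the clamp holding the violet-blue strip (160 x 34 mm). Post is bare from 18 mm below to 22 mm above; top 155 mm over the bench, lever 110, clamp's frame lower still. z up; own x points level from the lever's upright turning axis, 120 mm away, to the post. Tightening moves it along -y. Push or pinch it.
- loaded_screw (a joint): Turn (rad, clockwise from above) of that clamp's screw, the steel flange under the lever's hub: starts at 0 to 0.5, foot grips strip (closed) from 0.6, hard stop at 0.9. Turns at 3 to 4 N at the post, stays where left. At the stop the clutch lets go at 7 to 8 N: a pushed lever jumps ahead by about 30 mm, then stiffens to a second click; if the post is held, the screw may spring back by 0.2.
- loaded_clutch (a joint): Slip (rad, clockwise positive) of the lever against the screw: 0 before the click (up to 0.2 under load), about 0.42 after one click, 0.84 after two, and it stays there. The lever turns by screw plus slip. Shown by a black pointer on the hub, facing away from the post, on the flange's marks: white none, green one, red two clicks.
- spare_grip (a point): The same point on the orange post of the other clamp, which is equal in build and size but empty; axes as for the loaded clamp. Leave this lever alone. Both clamps are blue frames 86 mm high on aluminium bases 110 x 100 mm.

How it is judged:
By the outcome, as a careful person would: the job done as asked, in the order asked, and still so for the second after the job is handed in, with the robot touching nothing.
It also fails if it takes over 42 s, if anything falls off the work surface, if the arm or the gripper's body presses on something with over 40 N, if the wrist force passes 120 N, or if a joint passes its speed limit or range.

## Working session

There is one attempt and no reset: what is moved stays moved. The work goes in short steps, Python scripts to look and compute and a tool call to move; the robot and the scene stay as the last step left them, time stands still between calls to the robot, and variables do not carry over. Pictures are saved under pics/ and viewed, at most 10 in all, crops included, and the job is handed in when it is done.

Besides the shell and the picture viewer there is one more tool, called after "Request:" as a command line: name --argument value ..., lists and objects as JSON in quotes. move_arm: Moves the arm, as the interface text tells. Shifts and turns lie within -1 to 1; 1 stands for 100 mm of shift or 45 degrees of turn. Its arguments: {"type":"object","properties":{"motion":{"type":"array","items":{"type":"number"}}},"required":["motion"]}

```bash
mkdir -p pics
python3 - <<'E'
from bench import robot
import cv2,numpy as np
a=robot.snapshot("scene");b=robot.snapshot("top")
cv2.imwrite("pics/s.png",a[:,:,::-1]);cv2.imwrite("pics/t.png",b[:,:,::-1])
o=robot.get_obs();print(o["time"],o["tool_pos"],o["ee_rot"],o["width"])
print(robot.get_calibration("top"))
E
```

```text
0.1 [ 0.2139265  -0.5061652   0.20443702] [-3.13963451e+00 -2.04338711e-04  3.99772072e-01] 0.09424724232002371
{'fx': 435.49382787871144, 'fy': 435.49382787871144, 'cx': 322.5357207347704, 'cy': 203.65334175963747, 'k1': -0.03970604824770416, 'R': array([[-0.00344512, -0.99998674, -0.00382867],
       [-0.99929341,  0.00358598, -0.03741422],
       [ 0.03742745,  0.00369707, -0.99929251]]), 't': array([-0.06565999,  0.58259556,  0.9781606 ])}
```

View pics/s.png

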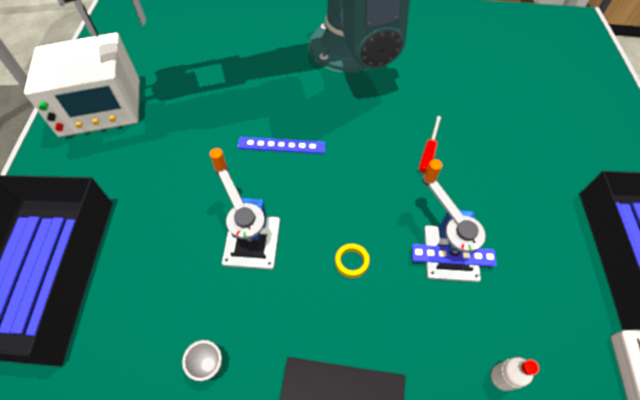

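View pics/t.png

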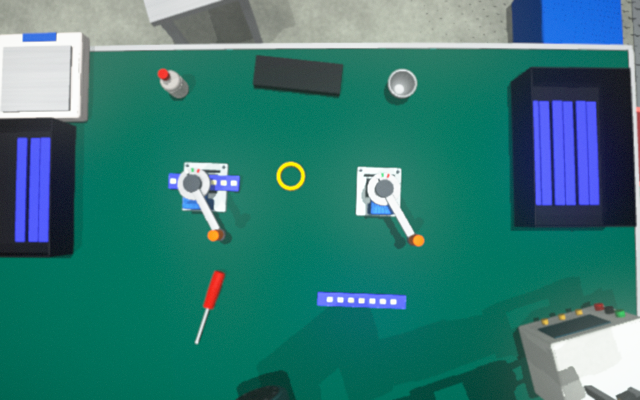

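The loaded clamp is the left one in the top view: its hub is near (193,183) and its post top near (214,236). The spare clamp's hub is at (384,188) and its post at (418,240). Next I'll locate these in world coordinates.

```bash
cat > h.py <<'E'
from bench import robot
import cv2,numpy as np
def ray(c,u,v,z):
    d=np.array([(u-c['cx'])/c['fx'],(v-c['cy'])/c['fy']]);s=d.copy()
    for _ in range(20): s=d/(1+c['k1']*(s@s))
    R=c['R'];C=-R.T@c['t'];w=R.T@np.r_[s,1];return C+w*(z-C[2])/w[2]
def orange(im,box):
    x0,y0,x1,y1=box;h=cv2.cvtColor(im[y0:y1,x0:x1],cv2.COLOR_RGB2HSV)
    m=cv2.inRange(h,(5,150,100),(20,255,255));v,u=np.nonzero(m)
    return u.mean()+x0,v.mean()+y0,u.min()+x0,u.max()+x0,v.min()+y0,v.max()+y0
E
python3 - <<'E'
from h import *
b=cv2.imread("pics/t.png")[:,:,::-1].copy();a=cv2.imread("pics/s.png")[:,:,::-1].copy()
c=robot.get_calibration("top")
for box,hub in(((195,215,235,255),(193,183)),((400,220,440,260),(384,188))):
    o=orange(b,box);print(o,ray(c,o[0],o[1],.15),ray(c,*hub,.115))
cs=robot.get_calibration("scene")
for p in((434,166),(218,154)): print(ray(cs,*p,.155))
print(-cs['R'].T@cs['t'])
cv2.imwrite("pics/c.png",np.hstack([cv2.resize(b[150:250,150:250],(400,400),interpolation=2),cv2.resize(a[150:290,400:540],(400,400),interpolation=2)])[:,:,::-1])
E
```

```text
(np.float64(214.44628099173553), np.float64(234.9090909090909), np.int64(208), np.int64(222), np.int64(230), np.int64(240)) [0.51682733 0.1430574  0.15      ] [0.6216678  0.19662621 0.115     ]
(np.float64(416.96638655462186), np.float64(239.91596638655463), np.int64(410), np.int64(423), np.int64(235), np.int64(245)) [ 0.50581886 -0.2518769   0.15      ] [ 0.60988074 -0.19326562  0.115     ]
[0.52366272 0.14051838 0.155     ]
[ 0.51048133 -0.24918816  0.155     ]
[ 0.95836552 -0.05813574  0.74421771]
```

View pics/c.png

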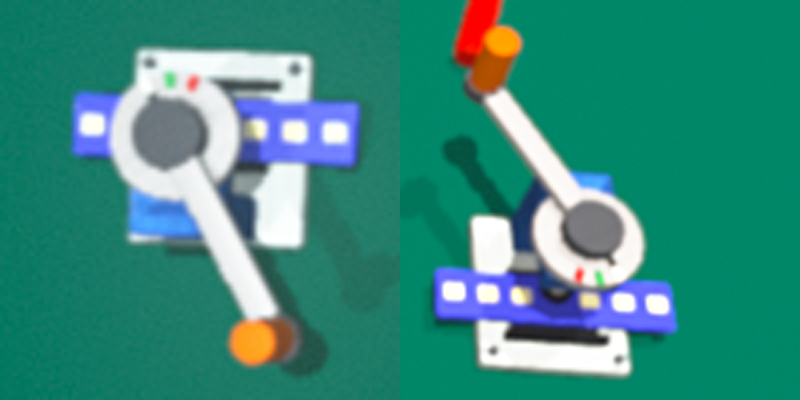

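Request:
move_arm --motion '[0,0,0,0.268,-0.217,0,0,0,0,0,0.268,-0.217,0,0,0,0,0,0.268,-0.217,0,0,0,0,0,0.268,-0.217,0,0,0,0,0,0.268,-0.217,0,0,0,0,0,0.268,-0.217,0,0,0,0,0,0.268,-0.217,0,0,0,0,0,0.268,-0.217,0,0,0,0,0,0.268,-0.217,0,0,0,0,0,0.268,-0.217,0,0]'

```text
time: 0.93
tool_pos: [0.3767, -0.2007, 0.2051]
ee_rot: [-3.141, 0.0, 0.4]
wrist_force: [0.3, -0.5, -0.2]
width: 0.0309
finger_force: 0.0
```

Request:
move_arm --motion '[0,0,0,0.268,-0.217,0,0,0,0,0,0.268,-0.217,0,0,0,0,0,0.268,-0.217,0,0,0,0,0,0.268,-0.217,0,0,0,0,0,0.268,-0.217,0,0,0,0,0,0.268,-0.217,0,0,0,0,0,0.268,-0.217,0,0,0,0,0,0.268,-0.217,0,0,0,0,0,0.25,-0.2,0,0,0,0,0,0.2,-0.17,0,0,0,0,-0.09,0,0,0,0,0,0,0,0,0,0,0]'

```text
time: 1.93
tool_pos: [0.5334, 0.0939, 0.2043]
ee_rot: [-3.141, 0.002, 0.474]
wrist_force: [-0.1, 0.2, -0.1]
width: 0.0008
finger_force: 0.0
```

Run:
```python
from h import *
o=robot.get_obs();print(o["time"],o["tool_pos"],o["ee_rot"],o["width"],o["wrist_force"])
c=robot.get_calibration("wrist");a=robot.snapshot("wrist")
cv2.imwrite("pics/w.png",a[:,:,::-1]);print(c)
```

```text
1.9333 [0.53336098 0.09393016 0.20426733] [-3.14084262e+00  2.10788608e-03  4.74371522e-01] 0.000778564038886999 [-0.11676452  0.20760727 -0.05634066]
{'fx': 301.715923490305, 'fy': 301.715923490305, 'cx': 322.78765555520204, 'cy': 199.91796038199712, 'k1': -0.052012914999045146, 'R': array([[ 4.56507973e-01, -8.89718930e-01, -8.34784477e-04],
       [-8.57099747e-01, -4.40022661e-01,  2.67880722e-01],
       [-2.38705873e-01, -1.21574192e-01, -9.63451723e-01]]), 't': array([-0.15979551,  0.47050272,  0.52879182])}
```

View pics/w.png

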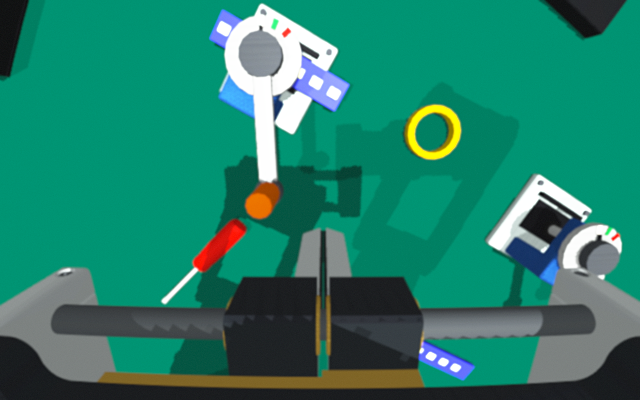

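The wrist view shows the post top at about (261,201), the hub top at (261,53) and the shut fingertips at (322,232), to the right of the post. That is the correct side to push from.

Run:
```python
from h import *
c=robot.get_calibration("wrist")
p=ray(c,261,201,.155);print(p)
for z in(.11,.115,.12,.125):
    h=ray(c,261,53,z);d=p-h;print(h,np.hypot(*d[:2]),np.degrees(np.arctan2(d[1],d[0])))
```

```text
[0.52278959 0.1423789  0.155     ]
[0.62519088 0.19799525 0.11      ] 0.11652983215590015 -151.4926637548144
[0.6247729  0.19671622 0.115     ] 0.11555578418631017 -151.9510447158232
[0.62435492 0.19543719 0.12      ] 0.11458925772118658 -152.41718854967885
[0.62393694 0.19415816 0.125     ] 0.11363044469164303 -152.89123084282727
```

Request:
move_arm --motion '[0,0,0,0.11,0,0.04,0,0,0,0,0,0,0.2,0,0,0,0,0,0,0.2,0,0,0,0,0,0,0.2,0,0,0,0,0,0,0.15,0,0,0,0,0,0,0.05,0,0,0,0,0,-0.07,0,0,0,0,0,0,-0.07,0,0,0,0,0,0,0,0,0]'

```text
time: 2.73
tool_pos: [0.5372, 0.1112, 0.123]
ee_rot: [3.141, -0.002, 0.471]
wrist_force: [0.7, -0.1, -0.4]
width: 0.0001
finger_force: 0.0
```

Request:
move_arm --motion '[0,0,0,0,-0.04,0,0,0,0,0,0,-0.03,0,0,0,0,0.025,-0.005,-0.024,0,0,0,0,0.025,-0.005,-0.024,0,0,0,0,0.025,-0.005,-0.024,0,0]'

```text
time: 3.15
tool_pos: [0.5292, 0.1223, 0.1217]
ee_rot: [3.141, -0.0, 0.41]
wrist_force: [-0.7, -1.2, 0.2]
width: 0.0007
finger_force: 0.0
```

Request:
move_arm --motion '[0,0,0.025,-0.005,-0.024,0,0,0,0,0.025,-0.005,-0.024,0,0,0,0,0.025,-0.005,-0.024,0,0,0,0,0.025,-0.005,-0.024,0,0]'

```text
time: 3.48
tool_pos: [0.5237, 0.1294, 0.1216]
ee_rot: [3.14, 0.001, 0.33]
wrist_force: [-0.6, -3.9, 1.9]
width: 0.0003
finger_force: 1.9
```

Request:
move_arm --motion '[0,0,0.025,-0.005,-0.024,0,0,0,0,0.025,-0.005,-0.024,0,0,0,0,0.025,-0.005,-0.024,0,0,0,0,0.025,-0.005,-0.024,0,0,0,0,0.025,-0.005,-0.024,0,0,0,0,0.025,-0.005,-0.024,0,0]'

```text
time: 3.98
tool_pos: [0.5165, 0.1433, 0.1213]
ee_rot: [3.141, 0.001, 0.213]
wrist_force: [-1.8, -4.8, 1.0]
width: 0.0004
finger_force: 1.9
```

Run:
```python
from h import *
b=robot.snapshot("top");a=robot.snapshot("wrist");o=robot.get_obs();print(o["tool_pos"],o["wrist_force"],o["joint_positions"])
cv2.imwrite("pics/d.png",np.hstack([cv2.resize(b[150:250,150:250],(400,400),interpolation=2),cv2.resize(a[0:240,160:400],(400,400),interpolation=2)])[:,:,::-1])
```

```text
[0.51649505 0.14363555 0.1212416 ] [-0.40424084 -3.19344518  1.13652541] [1.65270826e-01 8.87202884e-02 1.53694366e+00 2.99495976e-04
 1.51655785e+00 1.52096621e+00]
```

View pics/d.png

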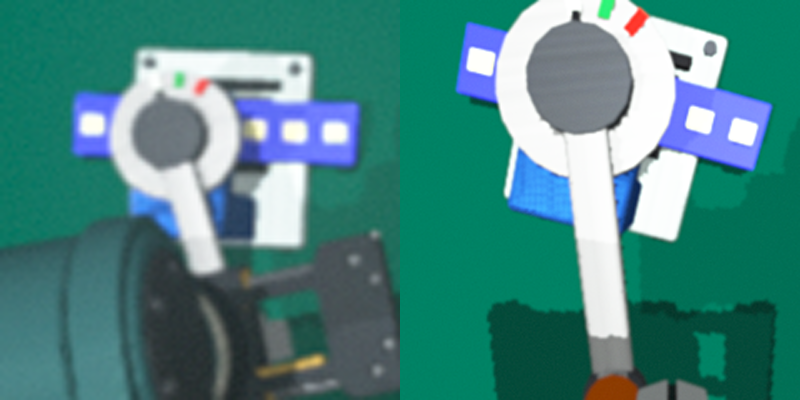

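Request:
move_arm --motion '[0,0,0.018,-0.003,-0.024,0,0,0,0,0.018,-0.003,-0.024,0,0,0,0,0.018,-0.003,-0.024,0,0,0,0,0.018,-0.003,-0.024,0,0,0,0,0.018,-0.002,-0.024,0,0,0,0,0.018,-0.002,-0.024,0,0,0,0,0.018,-0.002,-0.024,0,0]'

```text
time: 4.67
tool_pos: [0.5119, 0.1597, 0.1211]
ee_rot: [3.142, 0.001, 0.115]
wrist_force: [-2.4, -3.5, 0.1]
width: 0.0007
finger_force: 1.9
```

Request:
move_arm --motion '[0,0,0.018,-0.002,-0.024,0,0,0,0,0.018,-0.002,-0.024,0,0,0,0,0.018,-0.002,-0.024,0,0,0,0,0.018,-0.001,-0.024,0,0,0,0,0.018,-0.001,-0.024,0,0,0,0,0.018,-0.001,-0.024,0,0]'

```text
time: 5.17
tool_pos: [0.51, 0.174, 0.1214]
ee_rot: [-3.142, 0.0, 0.03]
wrist_force: [-1.5, -3.7, -0.7]
width: 0.0004
finger_force: 1.8
```

Request:
move_arm --motion '[0,0,0.018,-0.001,-0.024,0,0,0,0,0.018,-0.001,-0.024,0,0,0,0,0.018,-0.001,-0.024,0,0,0,0,0.018,0,-0.024,0,0,0,0,0.018,0,-0.024,0,0]'

```text
time: 5.58
tool_pos: [0.5098, 0.186, 0.1215]
ee_rot: [-3.142, 0.0, -0.041]
wrist_force: [-3.5, -3.7, -1.1]
width: 0.0005
finger_force: 1.8
```

Request:
move_arm --motion '[0,0,0.018,-0.003,-0.024,0,0,0,0,0.018,-0.003,-0.024,0,0,0,0,0.018,-0.002,-0.024,0,0,0,0,0.018,-0.002,-0.024,0,0]'

```text
time: 5.92
tool_pos: [0.5094, 0.1956, 0.1215]
ee_rot: [-3.141, 0.0, -0.097]
wrist_force: [-2.6, -2.6, -0.8]
width: 0.0004
finger_force: 1.7
```

Run:
```python
from h import *
b=robot.snapshot("top");a=robot.snapshot("wrist");o=robot.get_obs();print(o["tool_pos"],o["wrist_force"],o["joint_positions"])
cv2.imwrite("pics/e.png",np.hstack([cv2.resize(b[150:250,150:250],(400,400),interpolation=2),cv2.resize(a[0:240,160:400],(400,400),interpolation=2)])[:,:,::-1])
```

```text
[0.50942629 0.19587431 0.12144572] [-2.79289139 -1.93066354 -0.63945226] [2.62919160e-01 1.09218322e-01 1.51418998e+00 4.08453632e-04
 1.51797487e+00 1.92949081e+00]
```

View pics/e.png

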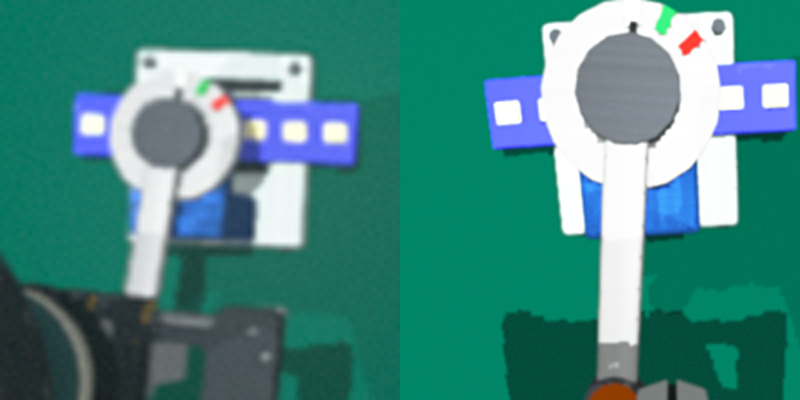

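Request:
move_arm --motion '[0,0,0.018,-0.001,-0.024,0,0,0,0,0.018,0,-0.024,0,0,0,0,0.018,0,-0.024,0,0,0,0,0.018,0,-0.024,0,0]'

```text
time: 6.35
tool_pos: [0.5104, 0.2051, 0.1215]
ee_rot: [-3.142, 0.0, -0.154]
wrist_force: [-2.5, -3.2, -0.0]
width: 0.0004
finger_force: 1.7
```

Request:
move_arm --motion '[0,0,0.018,0,-0.024,0,0,0,0,0.018,0,-0.024,0,0,0,0,0.018,0,-0.024,0,0,0,0,0.018,0.001,-0.024,0,0]'

```text
time: 6.68
tool_pos: [0.512, 0.2143, 0.1214]
ee_rot: [3.141, 0.0, -0.21]
wrist_force: [-4.5, -4.6, 1.5]
width: 0.0001
finger_force: 2.7
```

Request:
move_arm --motion '[0,0,0.018,0.001,-0.024,0,0,0,0,0.018,0.001,-0.024,0,0,0,0,0.018,0.001,-0.024,0,0]'

```text
time: 6.93
tool_pos: [0.513, 0.2201, 0.1214]
ee_rot: [3.138, 0.002, -0.253]
wrist_force: [-5.7, -5.9, 2.5]
width: 0.0005
finger_force: 4.1
```

Request:
move_arm --motion '[0,0,0.018,0.001,-0.024,0,0,0,0,0.018,0.001,-0.024,0,0]'

```text
time: 7.1
tool_pos: [0.5141, 0.2247, 0.1215]
ee_rot: [3.138, 0.003, -0.281]
wrist_force: [-6.3, -6.4, 2.8]
width: 0.0005
finger_force: 3.9
```

Request:
move_arm --motion '[0,0,0.018,0.001,-0.02,0,0]'

```text
time: 7.18
tool_pos: [0.5148, 0.227, 0.1214]
ee_rot: [3.139, 0.003, -0.295]
wrist_force: [-5.5, -4.6, 2.2]
width: 0.0004
finger_force: 3.2
```

Request:
move_arm --motion '[0,0,0,0,0,0,0]'

```text
time: 7.27
tool_pos: [0.5153, 0.2277, 0.1214]
ee_rot: [3.14, 0.002, -0.295]
wrist_force: [-4.6, -3.4, 2.0]
width: 0.0004
finger_force: 2.5
```

Run:
```python
from h import *
b=robot.snapshot("top");a=robot.snapshot("wrist");o=robot.get_obs();print(o["tool_pos"],o["wrist_force"],o["joint_positions"])
cv2.imwrite("pics/f.png",np.hstack([cv2.resize(b[150:250,150:250],(400,400),interpolation=2),cv2.resize(a[0:240,160:400],(400,400),interpolation=2)])[:,:,::-1])
```

```text
[0.51544023 0.22771515 0.12137616] [-5.65860164 -3.35478947  1.37231353] [ 3.15413508e-01  1.49564512e-01  1.46925531e+00 -3.70142224e-05
  1.52460376e+00  2.18041217e+00]
```

View pics/f.png

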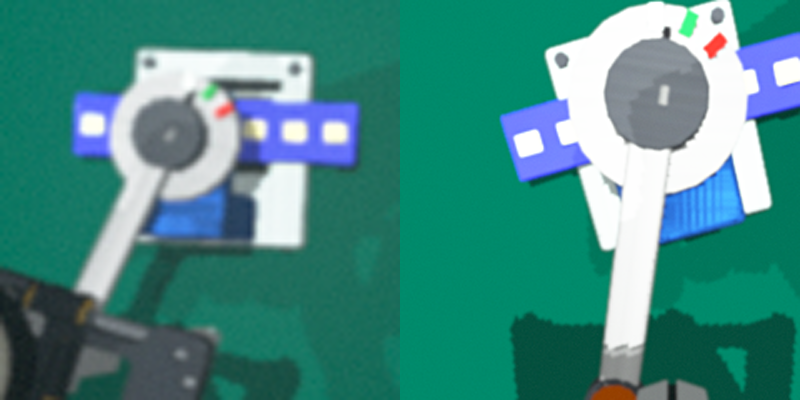

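The pointer has wound up to roughly midway between white and green, and the post is still against the finger. That is load at the stop, not a click yet.

Request:
move_arm --motion '[0,0,0.015,0.003,-0.024,0,0,0,0,0.015,0.003,-0.024,0,0]'

```text
time: 7.53
tool_pos: [0.518, 0.2325, 0.1214]
ee_rot: [-3.141, 0.0, -0.319]
wrist_force: [-0.8, -0.7, 0.0]
width: 0.0001
finger_force: 0.8
```

Run:
```python
from h import *
b=robot.snapshot("top");a=robot.snapshot("wrist");o=robot.get_obs();print(o["tool_pos"],o["wrist_force"],o["finger_force"])
cv2.imwrite("pics/g.png",np.hstack([cv2.resize(b[150:250,150:250],(400,400),interpolation=2),cv2.resize(a[0:240,160:400],(400,400),interpolation=2)])[:,:,::-1])
```

```text
[0.5193336  0.23345624 0.12180847] [0.81336303 0.20120951 0.92243531] 0.0
```

View pics/g.png

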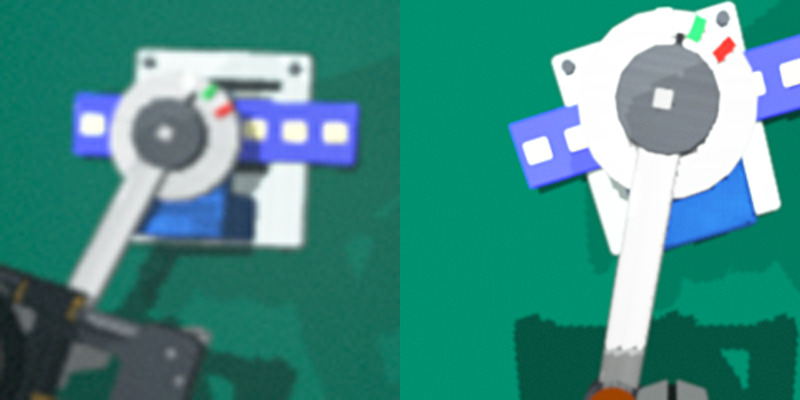

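Request:
move_arm --motion '[0,0,0,0,0,0,0,0,0,0,0,0,0,0]'

```text
time: 7.8
tool_pos: [0.519, 0.2328, 0.1219]
ee_rot: [-3.14, -0.002, -0.317]
wrist_force: [0.6, 0.5, 0.2]
width: 0.0005
finger_force: 0.0
```

```bash
cat >> h.py <<'E'
def meas():
    b=robot.snapshot("top");c=robot.get_calibration("wrist");a=robot.snapshot("wrist")
    hsv=cv2.cvtColor(a,cv2.COLOR_RGB2HSV);H,W=240,400
    out={}
    for n,lo,hi in(("orange",(5,150,80),(20,255,255)),("green",(45,150,150),(62,255,255)),("red",(0,170,120),(4,255,255))):
        m=cv2.inRange(hsv,lo,hi);m[260:]=0;k,l,st,ce=cv2.connectedComponentsWithStats(m)
        out[n]=[(st[i,4],ce[i].round(1).tolist()) for i in range(1,k) if st[i,4]>8][:5]
    return a,b,c,out
E
python3 - <<'E'
from h import *
a,b,c,o=meas();print(o)
for A in o["orange"]: print(ray(c,*A[1],.15))
np.save("w.npy",a)
s=robot.get_obs();print(s["tool_pos"],s["wrist_force"],s["time"])
E
```

```text
{'orange': [(np.int32(1271), [247.3, 243.5])], 'green': [], 'red': [(np.int32(76), [353.1, 29.7]), (np.int32(150), [410.0, 256.0])]}
[0.54201199 0.2680439  0.15      ]
[0.5186614  0.23250099 0.12175936] [-0.51970737  0.0107434  -0.14350314] 7.9
```

Request:
move_arm --motion '[0,0,0,0,0.15,0,0,0,0,0,0,0.2,0,0,0,0,0,-0.1,0,-0.2,0,0,0,0,-0.3,0,-0.25,0,0,0,0,-0.3,0,-0.25,0,0,0,0,-0.3,0,-0.2,0,0,0,0,0,0,0,0]'

```text
time: 8.48
tool_pos: [0.4107, 0.2314, 0.2175]
ee_rot: [-3.134, -0.006, -0.315]
wrist_force: [0.5, 0.4, 0.3]
width: 0.0003
finger_force: 0.0
```

Run:
```python
from h import *
a,b,c,o=meas();print(o)
s=robot.get_obs();print(s["tool_pos"],s["wrist_force"],s["time"])
cv2.imwrite("pics/h.png",np.hstack([cv2.resize(b[150:250,150:250],(400,400),interpolation=2),cv2.resize(a[0:240,180:420],(400,400),interpolation=2)])[:,:,::-1])
t=orange(b,(400,220,440,260));print(t)
```

```text
{'orange': [(np.int32(436), [229.1, 92.0])], 'green': [], 'red': [(np.int32(1257), [367.6, 181.8])]}
[0.41231266 0.22984913 0.21288126] [-0.76765864  0.44958159 -0.05770117] 8.5833
(np.float64(416.8595041322314), np.float64(239.91735537190084), np.int64(410), np.int64(423), np.int64(235), np.int64(245))
```

View pics/h.png

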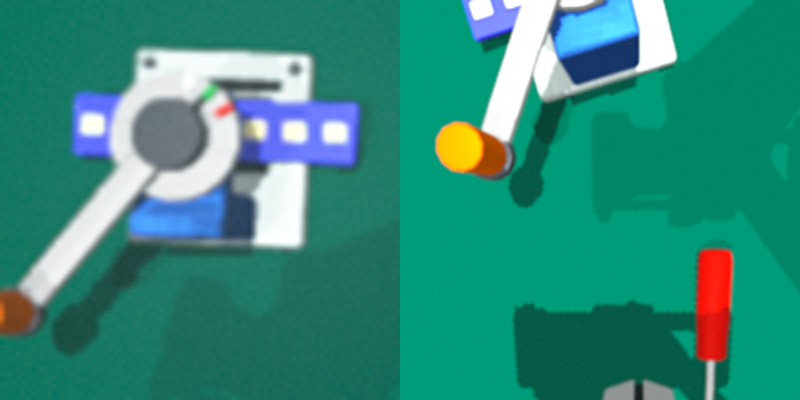

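The lever has jumped ahead and the pointer now sits on the green mark at about (205,93). The flange marks haven't moved from the stop, so the clamp is still closed. The spare post hasn't moved and the gripper is clear of everything.

```bash
python3 -c "
from bench import robot
print(robot.close_job())"
```

```text
the job is handed in; nothing more can be done
None
```

I swung the loaded clamp's lever clockwise to its first click (pointer on green), left the clamp closed, let go, did not touch the spare lever, and handed the job in at about 8.6 s.

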